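# Sort castings and tip the rejects with the jog stick

## Robot

A 7-joint arm with a two-finger parallel gripper is mounted at the origin on the work surface. World frame = base frame: x ahead of the robot, y to its left, z up, the work surface at z = 0. Lengths are in m, angles in rad, forces in N, time in s.
With the tool pointing down it reaches from about 0.425 to 0.8 m from the base axis. Payload 8.3 kg.
Tool frame: the origin (TCP) lies midway between the tips of the shut fingers; the grasp point (between the pads) lies 19 mm behind it (grip_depth is the z of the grasp point in the tool frame, in m); z points along the fingers, x is the direction in which the jaws open and shut, and the axes are right-handed (so a half turn about z gives the same grasp; the last joint's range is limited). The gripper opens to 85 mm and grips with 20 to 120 N. Pads are 22 mm wide; open, the fingers measure 114 mm over their backs; the gripper's body (76 mm by 85 mm) begins 54 mm behind the grasp point. The pads swing forward as they close: fully open they stand 13 mm farther back than shut.
Start: joints at [1.164, 0.383, 0.016, 1.37, -0.006, 1.388, -0.046], TCP at [0.211, -0.588, 0.231] pointing down, gripper open.
Joint ranges: [-2.95, 2.95], [-0.25, 2.06], [-1.52, 1.56], [0.18, 2.33], [-1.44, 4.58], [0.02, 2.06], [-3.01, 3.01]. Speed limits (rad/s): [2.39, 2.39, 3.01, 3.01, 3.14, 3.14, 3.14].

## Interface

Orientations are given as a rotation vector (axis times angle).
In Python, from bench import observe, capture, camera_params, job_done, grip_depth gives the robot as it stands.
- The arm moves only by the tool servo_tool, never from a script. Its argument "series" is a list of rows, each a list of 4 numbers: the shift along the world's x, y, z in units of 25 mm (1.0 is 25 mm), then the turn about the world's z in degrees. In form: [[tx, ty, tz, roll], ...]. A call has 1 to 20 rows; each row is the pose to reach, as a shift and turn from the pose commanded when the call began; what a row does not reach only later rows make up. A row lasts 1/12 s, in which the tool goes at most 41.7 mm and 7.16 degrees, less where a joint would pass 70% of its speed; a pose out of reach is approached as far as the arm can. A call with a gripper value outside its range is refused whole. "claw" is the gripper's target within -1 to 1 (fully open at 1, half-way at 0, shut at -1), set as the call begins (left out, the last holds). The fingers move at their own pace and stop on an object; "force" is the grip in N (left out, the last holds). Time passes only in rows, so rows that repeat a pose let the fingers close. It gives the time, the measured TCP pose, the force and the opening at its end, in the units of the state.
- observe(): the state, without advancing time (a new reading comes with each control period).
- capture(name): name is "side" or "top"; returns the picture (384x512x3 uint8, blue, green, red); there is no depth.
- camera_params(name): a dict with "K" (3x3 intrinsics, pixels), "rvec" (rotation vector, rad) and "tvec" (3), from world to camera coordinates, as OpenCV has them. Camera axes: x right, y down, z forward; pixel columns grow to the right and rows downward; lengths in m; the calibration is good to about 2 mm. A picture is of the moment at which its call begins. camera_params takes no time and is no camera call.
- job_done(): hands the job in, once; it reports no verdict.
The state is a dict: "t": time; "q": joint angles; "qd": joint speeds; "tau": joint torques, N m; "ee_pos": TCP position; "eef_rot": TCP orientation; "force": force on the tool from outside, world axes, zero at the start; "wrist_torque": the same for the moment, N m; "grip_width": opening from 0.0 (shut) to 1.0 (fully open).
Only numpy, scipy, OpenCV 4.12 (cv2) and the standard library are available. Lean on these libraries where they do the work, as an engineer would, in place of code of your own. Each camera call takes 0.05 s, during which the arm holds its last target. There are 200 camera calls.

## Task

Sort the castings on the bench: seat every bare grey one fully down in the nest of its own shape in the blue tray, and stand all the red-painted rejects on the tipping pan. Once every reject is on the pan and let go, push the jog stick all the way over to its green side and hold it there for a good two seconds until the rejects have slid into the scrap hopper, then let it spring back to centre. Do not put rejects into the hopper by hand, keep the grey castings out of it, and leave the other things on the bench alone.

Things in the scene. Friction and masses are not known exactly. Their poses are not given: they have to be found in the camera images.
- block_a_mid (a point): Bare grey aluminium bearing block, 0.14 to 0.24 kg: a base plate 110 (its x) x 44 (its y) x 14 mm high with a housing 54 (x) x 34 (y) mm rising from it to 55 mm above the underside. Point: its centre, half-way up (27.5 mm above the underside); z up. Pinch the housing across its 34 mm width (along y). May be absent.
- block_b_mid (a point): Bare grey aluminium bearing block, 0.14 to 0.24 kg: a base plate 110 (its x) x 44 (its y) x 14 mm high with a housing 54 (x) x 34 (y) mm rising from it to 55 mm above the underside. Point: its centre, half-way up (27.5 mm above the underside); z up. Pinch the housing across its 34 mm width (along y). May be absent. Same as the other block.
- square_a_mid (a point): Sound square flange, bare grey aluminium, about 0.18 kg: a square base 70 x 70 x 14 mm high (sides along its x and y) with an upright round hub, 36 mm diameter, rising to 55 mm above the underside. Point: its centre, half-way up (27.5 mm above the underside); z up. Pinch the hub from above. May be absent.
- round_a_mid (a point): Sound round flange, bare grey aluminium, about 0.18 kg: a round base 84 mm in diameter, 14 mm high, with an upright round hub, 36 mm diameter, rising to 55 mm above the underside. Point: its centre, half-way up (27.5 mm above the underside); z up. Pinch the hub from above. May be absent.
- reject_square_mid (a point): Rejected square flange, painted red all over, 0.14 to 0.24 kg: a square base 70 x 70 x 14 mm high (sides along its x and y) with an upright round hub, 36 mm diameter, rising to 55 mm above the underside. Point: its centre, half-way up (27.5 mm above the underside); z up. Pinch the hub from above. May be absent.
- reject_round_mid (a point): Rejected round flange, painted red all over, 0.14 to 0.24 kg: a round base 84 mm in diameter, 14 mm high, with an upright round hub, 36 mm diameter, rising to 55 mm above the underside. Point: its centre, half-way up (27.5 mm above the underside); z up. Pinch the hub from above. May be absent.
- nest_block_near (a point): Centre of the floor of the bearing-block nest on the robot's side of the blue tray: a rectangular pocket 53 (x) x 119 (y) mm, 13 mm deep, its floor 5 mm above the bench; a block lies in it with its long side along the tray's y. The tray is 240 (x) x 216 (y) x 18 mm high, blue; axes are the tray's, z up. A part seated in it has its underside on this floor, so its centre is 27.5 mm above this point.
- nest_block_far (a point): Centre of the floor of the same kind of block nest on the tray's far side. Either block may lie in either of the two. The tray is 240 (x) x 216 (y) x 18 mm high, blue; axes are the tray's, z up. A part seated in it has its underside on this floor, so its centre is 27.5 mm above this point.
- nest_square (a point): Centre of the floor of the square nest of the blue tray, 79 x 79 mm, 13 mm deep, sides along the tray's x and y. The tray is 240 (x) x 216 (y) x 18 mm high, blue; axes are the tray's, z up. A part seated in it has its underside on this floor, so its centre is 27.5 mm above this point.
- nest_round (a point): Centre of the floor of the round nest of the blue tray, 93 mm in diameter, 13 mm deep. The tray is 240 (x) x 216 (y) x 18 mm high, blue; axes are the tray's, z up. A part seated in it has its underside on this floor, so its centre is 27.5 mm above this point.
- pan_mid (a point): Centre of the upper face of the steel tipping pan, 150 mm above the bench, which lies on the hinge line (the pan's y). The pan's floor is 130 (x) x 182 (y) mm; walls 20 mm high stand on the two y ends and on the robot's side (-x); the far side (+x) is open towards the hopper. As it tips its -x edge rises to 213 mm. Two flanges fit side by side along y, each centre about 45 mm from the middle.
- pan (a joint): Tilt of the pan, rad: 0 level, positive tips its +x side down into the hopper. Driven by the stick while it is held: always 1.6 times the stick's tilt (0.88 at the stop). Castings slide off above about 0.7. It comes level as the stick is released. A load that stands 15 mm off the hinge line makes it sag by under 0.1 rad.
- tipper: Fixed tipper stand with its yellow scrap hopper; origin on the bench below the middle of the pan's hinge line; x points from pan to hopper, z up. The hopper spans x = 40 to 267 mm, 200 mm wide (y) inside, walls 120 mm high; an apron slopes from under the pan's open edge (95 mm up) to the floor (4 mm up, from x = 130 mm on). A reject is inside if its centre lies at x 70 to 270 mm, below 104 mm.
- stick_grip (a point): Middle of the black grip of the jog stick, a cylinder 28 mm in diameter and 50 mm long, 110 mm above the stick's pivot; the pivot is on the middle of the grey console's top, 100 mm above the bench (console 120 x 100 mm). The grip's middle is 210 mm above the bench when centred. x points, when centred, to the console's green-striped side (the red stripe is opposite), y is the pivot axis, z along the stick.
- stick (a joint): Tilt of the jog stick, rad: 0 centred, positive leans to the green stripe, stops at 0.55 and -0.55. A centring spring of 2.5 N m/rad (about 12 N at the grip at full tilt, somewhat more or less while the loaded pan moves) brings it back when let go. Leaning it to the red side tips the pan the wrong way, towards the robot.
- wrench: Open-ended spanner lying on the bench, about 150 mm long; leave alone.
- oil: Yellow oil bottle, 60 mm in diameter, 160 mm high, origin at its underside; leave alone.
- marker_cup: Dark steel cup, 70 mm in diameter, 90 mm high, origin at its underside; leave alone.
- tape: Grey ring-shaped roll, 100 mm in diameter, 40 mm high, lying flat; leave alone.
- tin: Green tin, 80 mm in diameter, 90 mm high, origin at its underside; leave alone.
There are look-alikes about, which are no part of the job. What is shaped like the part that bears round_a_mid but purple or turquoise is not meant.

How it is judged:
On the way, in this order (a step that is already met when the one before it is completed fails the run):
1. every red reject that is there stands on the level pan, let go and still (value of joint pan between -0.15 and 0.15 rad and x of reject_square_mid in the frame of pan_mid between -0.055 and 0.055 m and y of reject_square_mid in the frame of pan_mid between -0.09 and 0.09 m and z of reject_square_mid in the frame of pan_mid between 0.01 and 0.045 m and linear speed of each of reject_square, reject_round below 0.02 m/s and contact force between the fingers and reject_square below 0.1 N and x of reject_round_mid in the frame of pan_mid between -0.055 and 0.055 m and y of reject_round_mid in the frame of pan_mid between -0.09 and 0.09 m and z of reject_round_mid in the frame of pan_mid between 0.01 and 0.045 m and contact force between the fingers and reject_round below 0.1 N), for 0.2 s.
2. the stick is held over to its green side (above 0.42 rad) by the robot for at least one second (value of joint stick above 0.42 rad and contact force between any of the fingers, the arm and stick above 0.2 N), for 1 s.
3. the stick, let go, is back at its centre and the pan is level (value of joint stick between -0.06 and 0.06 rad and value of joint pan between -0.15 and 0.15 rad and contact force between the fingers and stick below 0.1 N), for 0.2 s.
At the end, for the whole second after the job is handed in: Each grey casting present lies in a nest of its own shape, centre within 12 mm, down on the floor within 5 mm, tilted under 0.1 rad; each red reject lies inside the hopper; stick within 0.06 rad of centre, pan level within 0.15 rad; all castings still (((horizontal distance between block_a_mid and nest_block_near below 0.012 m and z of block_a_mid in the frame of nest_block_near below 0.033 m and angle between block_a_mid's own z axis and vertical below 0.1 rad) or (horizontal distance between block_a_mid and nest_block_far below 0.012 m and z of block_a_mid in the frame of nest_block_far below 0.033 m and angle between block_a_mid's own z axis and vertical below 0.1 rad)) and ((horizontal distance between block_b_mid and nest_block_near below 0.012 m and z of block_b_mid in the frame of nest_block_near below 0.033 m and angle between block_b_mid's own z axis and vertical below 0.1 rad) or (horizontal distance between block_b_mid and nest_block_far below 0.012 m and z of block_b_mid in the frame of nest_block_far below 0.033 m and angle between block_b_mid's own z axis and vertical below 0.1 rad)) and horizontal distance between square_a_mid and nest_square below 0.012 m and z of square_a_mid in the frame of nest_square below 0.033 m and angle between each of square_a_mid, round_a_mid's own z axis and vertical below 0.1 rad and horizontal distance between round_a_mid and nest_round below 0.012 m and z of round_a_mid in the frame of nest_round below 0.033 m and x of reject_square_mid in the frame of tipper between 0.07 and 0.27 m and y of reject_square_mid in the frame of tipper between -0.105 and 0.105 m and z of reject_square_mid in the frame of tipper between 0 and 0.104 m and x of reject_round_mid in the frame of tipper between 0.07 and 0.27 m and y of reject_round_mid in the frame of tipper between -0.105 and 0.105 m and z of reject_round_mid in the frame of tipper between 0 and 0.104 m and value of joint stick between -0.06 and 0.06 rad and value of joint pan between -0.15 and 0.15 rad and linear speed of each of block_a, block_b, square_a, round_a, reject_square, reject_round below 0.02 m/s); the robot touches nothing.
It fails at once if a bystander (spanner, oil bottle, cup, tape roll or tin) was knocked over or moved more than 60 mm (distance of any of wrench, oil, marker_cup, tape, tin from where it was at the start of the episode above 0.06 m or angle between any of wrench, oil, marker_cup, tape, tin's own z axis and vertical above 0.6 rad).
It fails at once if a sound casting got into the scrap hopper ((x of block_a_mid in the frame of tipper between 0.075 and 0.265 m and y of block_a_mid in the frame of tipper between -0.1 and 0.1 m and z of block_a_mid in the frame of tipper between 0 and 0.09 m) or (x of block_b_mid in the frame of tipper between 0.075 and 0.265 m and y of block_b_mid in the frame of tipper between -0.1 and 0.1 m and z of block_b_mid in the frame of tipper between 0 and 0.09 m) or (x of square_a_mid in the frame of tipper between 0.075 and 0.265 m and y of square_a_mid in the frame of tipper between -0.1 and 0.1 m and z of square_a_mid in the frame of tipper between 0 and 0.09 m) or (x of round_a_mid in the frame of tipper between 0.075 and 0.265 m and y of round_a_mid in the frame of tipper between -0.1 and 0.1 m and z of round_a_mid in the frame of tipper between 0 and 0.09 m)).
Of block_a, block_b, square_a, round_a only 3 to 4 are there at a start; the rules pass over those that are not, and their reading is None.
Of reject_square, reject_round only 1 to 2 are there at a start; the rules pass over those that are not, and their reading is None.
At some moment in a run one of block_a, block_b, square_a, round_a, reject_square, reject_round may be knocked a few centimetres aside while the robot is not near it.
It also fails if it takes over 210 s, if anything falls off the work surface, if the arm or the gripper's body presses on something with over 40 N, if the wrist force passes 120 N, or if a joint passes its speed limit or range.

## Working session

There is one attempt and no reset: what is moved stays moved. The work goes in short steps, Python scripts to look and compute and a tool call to move; the robot and the scene stay as the last step left them, time stands still between calls to the robot, and variables do not carry over. Pictures are saved under pics/ and viewed, about 12 in all and at most 16, crops included, and the job is handed in when it is done.

Besides the shell and the picture viewer there is one more tool, called after ">>>" as name(argument=value, ...) on one line, values as JSON. servo_tool: Moves the arm, as the interface text tells. Its arguments: {"type":"object","properties":{"series":{"type":"array","items":{"type":"array","items":{"type":"number"}}},"claw":{"type":"number"},"force":{"type":"number"}},"required":["series"]}

```bash
mkdir -p pics; ls; python3 - <<'E'
from bench import *
import cv2
for n in("top","side"):
    cv2.imwrite(f"pics/{n}0.png",capture(n)); p=camera_params(n); print(n,p)
print(observe(),grip_depth)
E
```

```text
pics
top {'K': array([[437.87361896,   0.        , 263.65225409],
       [  0.        , 437.87361896, 193.53751447],
       [  0.        ,   0.        ,   1.        ]]), 'rvec': array([ 2.1096594 , -2.17320574,  0.16851231]), 'tvec': array([0.08594353, 0.51095505, 1.60948984])}
side {'K': array([[466.04738684,   0.        , 257.95688304],
       [  0.        , 466.04738684, 197.78678694],
       [  0.        ,   0.        ,   1.        ]]), 'rvec': array([ 0.4217176 , -2.81921104,  1.03447451]), 'tvec': array([0.47511908, 0.16294537, 1.32442533])}
{'t': 0.1, 'q': array([ 1.16410644,  0.38415718,  0.01638168,  1.37105324, -0.00633246,
        1.38820389, -0.0464547 ]), 'qd': array([-0.0013289 , -0.00073234, -0.00132459, -0.00245184,  0.00048914,
       -0.00037985, -0.0004164 ]), 'tau': array([ 6.01568841e-03, -6.29127359e+01,  8.49259738e-01, -3.72755706e+01,
        1.69315335e-02,  1.05264306e-02, -5.40941073e-05]), 'ee_pos': array([ 0.21054919, -0.58798115,  0.23037508]), 'eef_rot': array([-2.56792904e+00,  1.80801193e+00,  2.27405916e-03]), 'force': array([0.36229162, 0.03724752, 0.48954028]), 'wrist_torque': array([-0.03649286,  0.00484597, -0.00885436]), 'grip_width': 0.9971114837315227} -0.0187
```

```bash
python3 -c "
import cv2
for n in('top','side'):
    i=cv2.imread(f'pics/{n}0.png');cv2.imwrite(f'pics/{n}0b.png',cv2.resize(i,(800,600),interpolation=cv2.INTER_CUBIC))"
```

```text
(no output)
```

View pics/top0b.png

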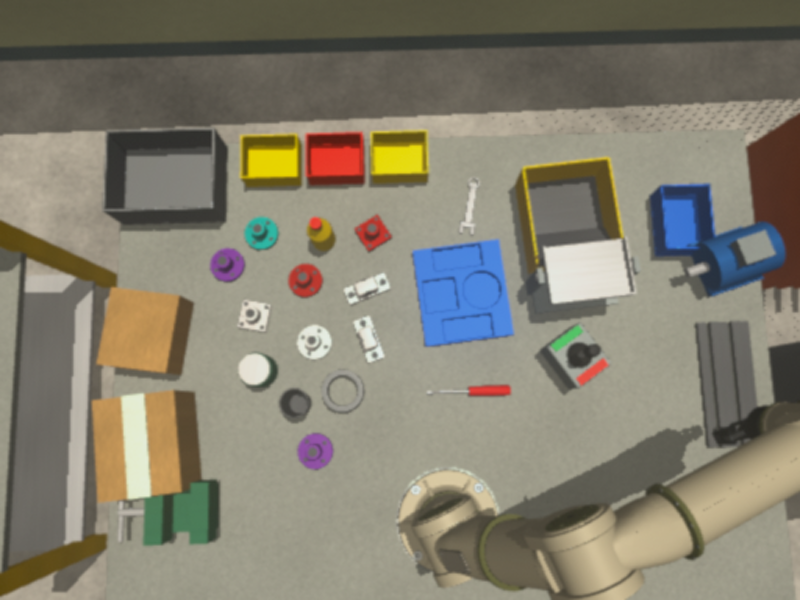

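View pics/side0b.png

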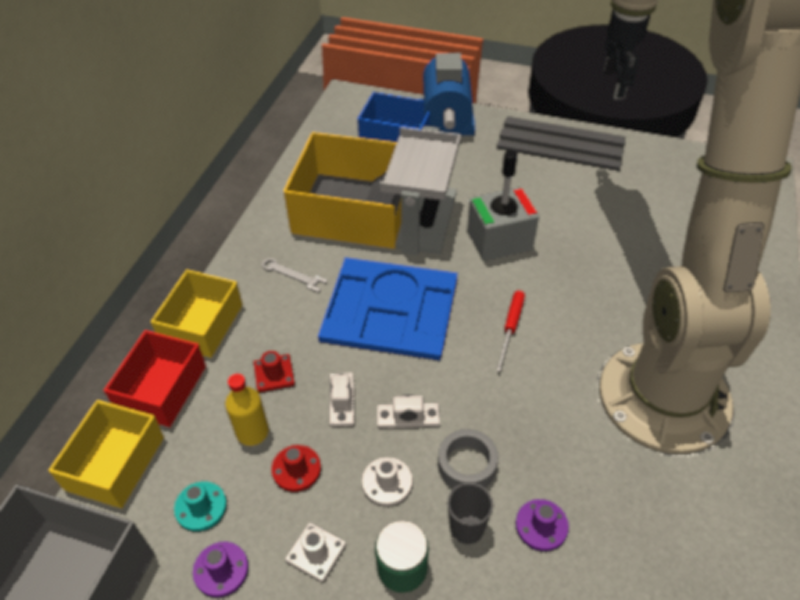

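The pictures show all six castings. In the top view (800 px scale) the red ones are the square at (373,232) and the round at (305,280). The grey ones are the square at (254,316), the round at (314,342) and the blocks at (367,288) and (368,339). The tray is at (463,293), the pan at (588,272) and the stick console at (575,357).

Next I fit model silhouettes to colour masks in both cameras.

```bash
cat > h.py <<'E'
import numpy as np, cv2
from bench import *
from scipy.optimize import minimize
C={n:camera_params(n) for n in("top","side")}
def proj(n,P):
    c=C[n]; return cv2.projectPoints(np.asarray(P,float).reshape(-1,1,3),c["rvec"],c["tvec"],c["K"],None)[0][:,0]
def ray(n,uv,z):
    c=C[n];R=cv2.Rodrigues(c["rvec"])[0];d=R.T@np.linalg.inv(c["K"])@[uv[0],uv[1],1];o=-R.T@c["tvec"]
    return o+d*(z-o[2])/d[2]
def box(lx,ly,z0,z1): return np.array([[sx*lx/2,sy*ly/2,z] for sx in(-1,1) for sy in(-1,1) for z in(z0,z1)])
def cyl(d,z0,z1): 
    a=np.linspace(0,2*np.pi,40); return np.array([[d/2*np.cos(t),d/2*np.sin(t),z] for t in a for z in(z0,z1)])
M={"block":[box(.11,.044,0,.014),box(.054,.034,0,.055)],"square":[box(.07,.07,0,.014),cyl(.036,0,.055)],
   "round":[cyl(.084,0,.014),cyl(.036,0,.055)],"tray":[box(.24,.216,0,.018)],"pan":[box(.13,.182,.148,.15)]}
S=8
def sil(n,parts,x,y,a,z,shape,off):
    m=np.zeros(shape,np.uint8);c,s=np.cos(a),np.sin(a)
    for p in parts:
        P=np.c_[c*p[:,0]-s*p[:,1]+x,s*p[:,0]+c*p[:,1]+y,p[:,2]+z]
        h=cv2.convexHull(((proj(n,P)-off+.5)*S).astype(np.float32)).astype(np.int32)
        cv2.fillConvexPoly(m,h,255)
    return m
def fit(n,mask,kind,x,y,a,z=0,r=45):
    u=proj(n,[[x,y,z+.02]])[0].astype(int); o=np.maximum(u-r,0)
    crop=mask[o[1]:u[1]+r,o[0]:u[0]+r]; big=cv2.resize(crop,None,fx=S,fy=S,interpolation=cv2.INTER_LINEAR)>127
    f=lambda v:np.mean((sil(n,M[kind],v[0],v[1],v[2]/5,z,big.shape,o)>0)^big)/big.mean()
    best=None
    for a0 in ([a] if kind=="round" else [a-.25,a,a+.25]):
        q=minimize(f,[x,y,a0*5],method="Nelder-Mead",options=dict(initial_simplex=np.array([[x,y,a0*5],[x+.012,y,a0*5],[x,y+.012,a0*5],[x,y,a0*5+.6]]),xatol=1e-4,fatol=1e-5))
        if best is None or q.fun<best.fun: best=q
    return best.x[0],best.x[1],np.degrees(best.x[2]/5),best.fun
def masks(im):
    b,g,r=[im[...,i].astype(int) for i in range(3)]
    u=lambda m:(m*255).astype(np.uint8)
    return {"red":u((r>1.7*g)&(r>1.7*b)&(r>50)),"blue":u((b>1.6*r)&(b>80)),"grey":u((abs(r-b)<60)&(r>165))}
E
python3 - <<'E'
from h import *
for n in("top","side"):
    im=cv2.imread(f"pics/{n}0.png");m=masks(im);cv2.imwrite(f"pics/m_{n}.png",np.hstack([m["red"],m["grey"]]))
    if n=="top":
        I=im; k=1/1.5625
        for nm,u in dict(rejsq=(372,230),rejrd=(304,279),sq=(254,316),rd=(314,342),bA=(367,288),bB=(368,339),trayc=(463,293)).items():
            print(nm,ray("top",np.array(u)*k,.03).round(3))
        for u in [(540,246),(628,241),(634,296),(550,304)]: print("pan",ray("top",np.array(u)*k,.15).round(3))
        print("grip",ray("top",np.array((592,350))*k,.235).round(3), "console g,r",ray("top",np.array((567,337))*k,.1).round(3),ray("top",np.array((592,372))*k,.1).round(3))
# rectified view of the tools area: top camera, 4x crop left, plus tray/pan/stick
a=cv2.resize(I[130:240,140:260],None,fx=3.3,fy=3.3,interpolation=cv2.INTER_CUBIC)
b=cv2.resize(I[145:255,260:410],None,fx=2.65,fy=3.3,interpolation=cv2.INTER_CUBIC)
cv2.imwrite("pics/crop.png",np.hstack([a,b]))
mm=cv2.imread("pics/m_top.png");cv2.imwrite("pics/mm.png",cv2.resize(np.hstack([mm[120:260,130:340],mm[120:260,642:852]]),(800,267)))
E
```

```text
rejsq [0.698 0.164 0.03 ]
rejrd [0.58  0.332 0.03 ]
sq [0.493 0.453 0.03 ]
rd [0.426 0.309 0.03 ]
bA [0.553 0.179 0.03 ]
bB [0.429 0.179 0.03 ]
trayc [ 0.534 -0.054  0.03 ]
pan [ 0.617 -0.224  0.15 ]
pan [ 0.623 -0.425  0.15 ]
pan [ 0.496 -0.429  0.15 ]
pan [ 0.483 -0.239  0.15 ]
grip [ 0.37  -0.303  0.235] console g,r [ 0.413 -0.283  0.1  ] [ 0.331 -0.335  0.1  ]
```

View pics/mm.png

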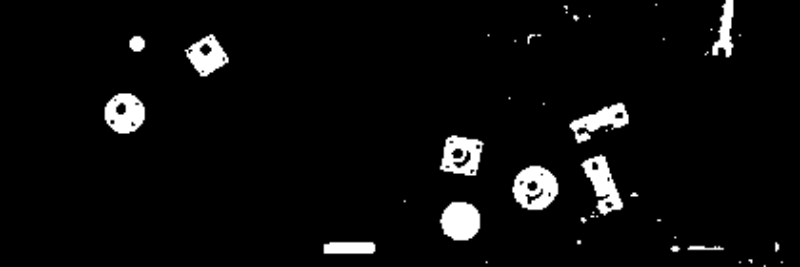

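View pics/crop.png

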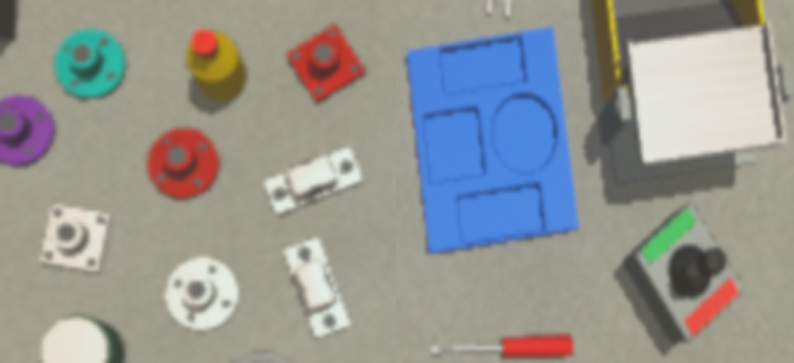

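The masks are clean. The tray has its square nest on the left (+y), its round nest on the right and block nests far and near. The console's green stripe is up-left and its red stripe down-right.

Now the fits.

```bash
cat >> h.py <<'E'
def fill(m):
    m=cv2.morphologyEx(m,cv2.MORPH_CLOSE,np.ones((2,2),np.uint8))
    o=np.zeros_like(m);cs=[c for c in cv2.findContours(m,cv2.RETR_EXTERNAL,cv2.CHAIN_APPROX_NONE)[0] if cv2.contourArea(c)>60]
    cv2.drawContours(o,cs,-1,255,-1);return o
def near(m,n,x,y,z=.015):
    k,l,st,_=cv2.connectedComponentsWithStats(m);u=proj(n,[[x,y,z]])[0]
    ys,xs=np.nonzero(l);i=np.argmin((xs-u[0])**2+(ys-u[1])**2);return ((l==l[ys[i],xs[i]])*255).astype(np.uint8)
E
cat > fitall.py <<'E'
from h import *
G=dict(rejsq=("red","square",.698,.164,.5),rejrd=("red","round",.58,.332,0),sq=("grey","square",.493,.453,0.1),rd=("grey","round",.426,.309,0),
 bA=("grey","block",.553,.179,-1.2),bB=("grey","block",.429,.179,.3),tray=("blue","tray",.534,-.054,.1))
def run(names,ims,G=G):
    for k in names:
        c,kind,x,y,a=G[k]
        for n in ims:
            m=near(fill(masks(ims[n])[c]),n,x,y); print(k,n,np.round(fit(n,m,kind,x,y,a,r=90 if kind=="tray" else 45),3))
E
python3 - <<'E'
from fitall import *
ims={n:cv2.imread(f"pics/{n}0.png") for n in("top","side")}
run(G,ims)
q=lambda x,y,z:ray("top",(260+(x-396)/2.65,145+y/3.3),z)[:2].round(3)
for nm,P in dict(far=[(440,52),(522,37),(527,80),(445,93)],near=[(457,199),(542,184),(546,231),(461,243)],square=[(424,118),(478,108),(485,173),(431,183)],round=[(491,133),(557,133),(524,94),(524,172)]).items():
    A=np.array([q(*p,.018) for p in P]);print(nm,A.mean(0).round(3),A.tolist())
E
```

```text
rejsq top [ 0.695  0.161 31.285  0.13 ]
rejsq side [ 0.699  0.159 31.706  0.126]
rejrd top [0.579 0.33  1.022 0.111]
rejrd side [0.583 0.329 7.154 0.084]
sq top [  0.496   0.457 -12.335   0.052]
sq side [  0.499   0.452 -12.49    0.071]
rd top [0.427 0.31  4.527 0.06 ]
rd side [0.43  0.303 1.884 0.066]
bA top [  0.555   0.179 -69.99    0.254]
bA side [  0.577   0.124 -66.356   1.254]
bB top [ 0.43   0.175 19.506  0.12 ]
bB side [ 0.434  0.171 18.854  0.567]
tray top [ 0.536 -0.056  5.943  0.019]
tray side [ 0.54  -0.058  5.888  0.021]
far [ 0.625 -0.046] [[0.643, 0.017], [0.658, -0.103], [0.606, -0.108], [0.594, 0.011]]
near [ 0.449 -0.064] [[0.469, -0.002], [0.483, -0.124], [0.428, -0.127], [0.418, -0.005]]
square [ 0.532 -0.   ] [[0.565, 0.043], [0.575, -0.036], [0.498, -0.043], [0.489, 0.035]]
round [ 0.544 -0.101] [[0.545, -0.053], [0.542, -0.149], [0.59, -0.103], [0.498, -0.099]]
```

>>> servo_tool(series=[[0,0,2,0],[0,0,4,0],[0,0,4,0],[13.86,30.6,4,90],[13.86,30.6,4,90],[13.86,30.6,4,90],[13.86,30.6,4,90],[13.86,30.6,4,90],[13.86,30.6,4,90],[13.86,30.6,4,90],[13.86,30.6,4,90],[13.86,30.6,4,90],[13.86,30.6,4,90],[13.86,30.6,4,90],[13.86,30.6,4,90],[13.86,30.6,4,90],[13.86,30.6,4,90],[13.86,30.6,4,90],[13.86,30.6,4,90],[13.86,30.6,4,90]], claw=0.4, force=50)

```text
t: 1.77
ee_pos: [0.5032, 0.0587, 0.3313]
eef_rot: [3.095, 0.536, 0.0]
force: [1.2, -0.9, -0.2]
grip_width: 0.699
```

>>> servo_tool(series=[[2.1,4.7,0,0],[2.1,4.7,0,0],[2.1,4.7,0,0],[2.1,4.7,0,0],[2.1,4.7,-4,0],[2.1,4.7,-9.2,0],[2.1,4.7,-9.2,0],[2.1,4.7,-9.2,0],[2.1,4.7,-9.2,0],[2.1,4.7,-9.2,0],[2.1,4.7,-9.2,0],[2.1,4.7,-9.2,0]])

```text
t: 2.77
ee_pos: [0.5547, 0.174, 0.1005]
eef_rot: [-3.095, -0.538, 0.005]
force: [0.7, -0.1, 1.3]
grip_width: 0.702
```

```bash
cat > st.py <<'E'
from h import *
def st():
    o=observe();r=o["eef_rot"];print("t",o["t"].__round__(2),"pos",o["ee_pos"].round(4),"psi",np.degrees(2*np.arctan2(r[1],r[0])).round(1),"w",round(o["grip_width"],3),"F",o["force"].round(1))
    return o
def d(x,y,z,psi=None):
    o=observe();r=o["eef_rot"];print("units",((np.array([x,y,z])-o["ee_pos"])/.025).round(2),"turn",None if psi is None else (psi-np.degrees(2*np.arctan2(r[1],r[0]))).round(1))
E
python3 - <<'E'
from st import *
st();d(.557,.177,.022,20)
im=capture("side");u=proj("side",[[.557,.177,.03]])[0].astype(int)
cv2.imwrite("pics/c1.png",cv2.resize(im[u[1]-60:u[1]+50,u[0]-75:u[0]+75],None,fx=4,fy=4,interpolation=cv2.INTER_CUBIC))
E
```

```text
t 2.77 pos [0.5547 0.174  0.1005] psi -340.3 w 0.702 F [ 0.7 -0.1  1.3]
units [ 0.09  0.12 -3.14] turn 360.3
```

View pics/c1.png

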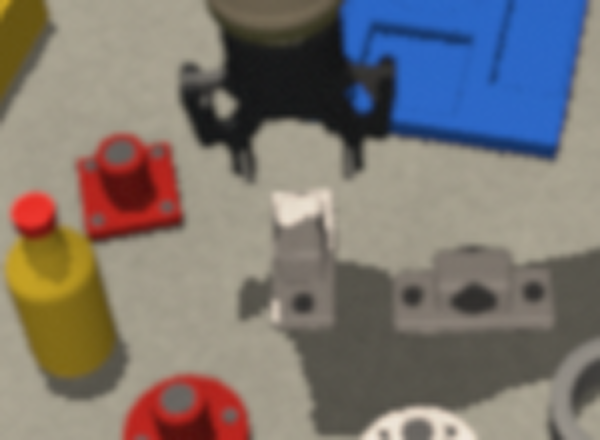

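The open jaws straddle the housing of block A, at (300,215) in this crop, and are well aligned, so I descend and grip.

>>> servo_tool(series=[[0.1,0.12,-1.5,0],[0.1,0.12,-3.1,0],[0.1,0.12,-3.1,0],[0.1,0.12,-3.1,0],[0.1,0.12,-3.1,0],[0.1,0.12,-3.1,0]])

```text
t: 3.32
ee_pos: [0.5601, 0.1784, 0.0273]
eef_rot: [-3.095, -0.537, -0.008]
force: [0.6, 0.6, -0.2]
grip_width: 0.699
```

>>> servo_tool(series=[[0,0,0,0],[0,0,0,0],[0,0,0,0],[0,0,0,0],[0,0,0,0],[0,0,0,0],[0,0,0,0],[0,0,0,0],[0,0,2,0],[0,0,4,0],[0,0,4,0],[0,0,4,0]], claw=-1)

```text
t: 4.32
ee_pos: [0.5606, 0.1789, 0.1296]
eef_rot: [-3.094, -0.538, -0.014]
force: [1.2, 0.3, -2.8]
grip_width: 0.386
```

```bash
python3 - <<'E'
from st import *
st();d(.6245,-.048,.11,-354.1)
E
```

```text
t 4.32 pos [0.5606 0.1789 0.1296] psi -340.3 w 0.386 F [ 1.2  0.3 -2.8]
units [ 2.56 -9.08 -0.79] turn -13.8
```

>>> servo_tool(series=[[2.56,-9.1,0,-13.8],[2.56,-9.1,0,-13.8],[2.56,-9.1,0,-13.8],[2.56,-9.1,0,-13.8],[2.56,-9.1,0,-13.8],[2.56,-9.1,0,-13.8],[2.56,-9.1,0,-13.8],[2.56,-9.1,0,-13.8],[2.56,-9.1,-1,-13.8],[2.56,-9.1,-2,-13.8],[2.56,-9.1,-2,-13.8],[2.56,-9.1,-2,-13.8],[2.56,-9.1,-2,-13.8]])

```text
t: 5.4
ee_pos: [0.6222, -0.0488, 0.0748]
eef_rot: [-3.137, -0.164, -0.001]
force: [0.6, -0.4, -1.2]
grip_width: 0.387
```

```bash
python3 - <<'E'
from st import *
st();d(.6245,-.048,.033,-354.1)
for n,nm in(("side","c2s"),):
    im=capture(n);u=proj(n,[[.6245,-.048,.03]])[0].astype(int)
    cv2.imwrite(f"pics/{nm}.png",cv2.resize(im[u[1]-60:u[1]+60,u[0]-75:u[0]+75],None,fx=4,fy=4,interpolation=cv2.INTER_CUBIC))
E
```

```text
t 5.4 pos [ 0.6222 -0.0488  0.0748] psi -354.0 w 0.387 F [ 0.6 -0.4 -1.2]
units [ 0.09  0.03 -1.67] turn -0.1
```

View pics/c2s.png

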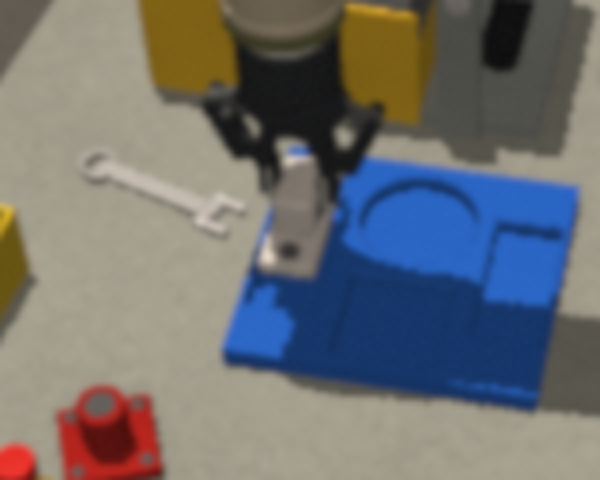

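Block A hangs over the far nest at about (295,220), aligned with the tray. I lower it.

>>> servo_tool(series=[[0.09,0.03,-0.8,0],[0.09,0.03,-1.2,0],[0.09,0.03,-1.5,0],[0.09,0.03,-1.7,0],[0.09,0.03,-1.7,0],[0.09,0.03,-1.7,0]])

```text
t: 5.95
ee_pos: [0.6251, -0.0491, 0.0317]
eef_rot: [-3.137, -0.162, -0.003]
force: [5.7, 1.1, -3.6]
grip_width: 0.389
```

>>> servo_tool(series=[[0,0,0,0],[0,0,0,0],[0,0,0,0],[0,0,0,0],[0,0,1.5,0],[0,0,3,0],[0,0,4,0],[-7.7,8.9,4,-77],[-7.7,8.9,4,-77],[-7.7,8.9,4,-77],[-7.7,8.9,4,-77],[-7.7,8.9,4,-77],[-7.7,8.9,4,-77],[-7.7,8.9,4,-77],[-7.7,8.9,4,-77],[-7.7,8.9,4,-77],[-7.7,8.9,4,-77],[-7.7,8.9,4,-77],[-7.7,8.9,4,-77]], claw=0.4)

```text
t: 7.53
ee_pos: [0.4315, 0.1732, 0.1315]
eef_rot: [2.552, -1.832, 0.001]
force: [-0.2, 0.0, 0.2]
grip_width: 0.702
```

```bash
python3 - <<'E'
from fitall import *
from st import st,d
st();d(.432,.173,.027,-430.8)
G["bA"]=("grey","block",.6245,-.048,1.674)
ims={n:capture(n) for n in("top","side")}
for n in ims: cv2.imwrite(f"pics/{n}3.png",ims[n])
run(["bA","bB","rejsq","rejrd","sq","rd"],ims,G)
im=ims["top"];u=proj("top",[[.53,.0,.03]])[0].astype(int)
cv2.imwrite("pics/c3.png",cv2.resize(im[u[1]-55:u[1]+55,u[0]-75:u[0]+75],None,fx=5,fy=5,interpolation=cv2.INTER_CUBIC))
E
```

```text
t 7.53 pos [0.4315 0.1732 0.1315] psi -71.3 w 0.702 F [-0.2  0.   0.2]
units [ 0.02 -0.01 -4.18] turn -359.5
bA top [ 6.2100e-01 -4.8000e-02  9.6853e+01  4.5300e-01]
bA side [  0.641  -0.119 107.696   2.201]
bB top [0.438 0.168 9.6   0.852]
bB side [ 0.441  0.175 16.317  2.011]
rejsq top [ 0.695  0.161 31.285  0.13 ]
rejsq side [ 0.698  0.16  31.152  0.126]
rejrd top [0.578 0.33  2.483 0.109]
rejrd side [0.583 0.329 7.154 0.084]
sq top [  0.496   0.457 -12.041   0.051]
sq side [  0.499   0.452 -12.49    0.071]
rd top [0.427 0.31  2.82  0.061]
rd side [0.43  0.304 5.254 0.061]
```

View pics/c3.png

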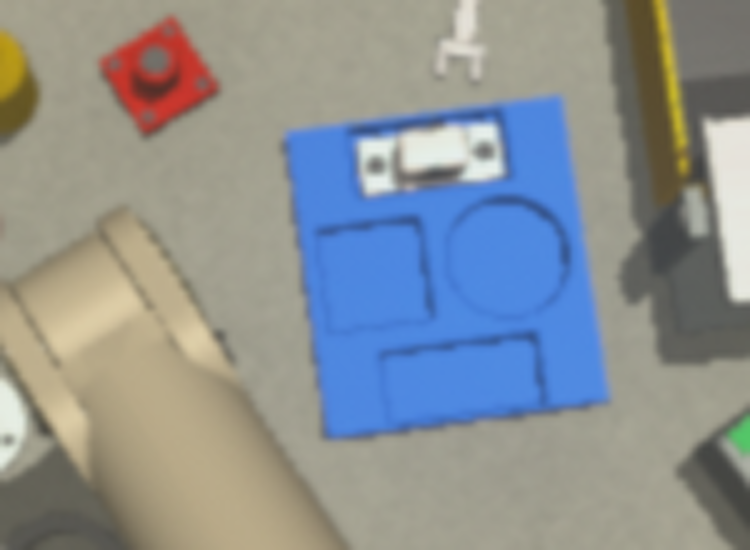

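Block A lies in the far nest, at (432,160) in the crop, slightly towards its near side. The other parts have not moved. Next is block B.

>>> servo_tool(series=[[0,0,-1.5,0.5],[0,0,-3,0.5],[0,0,-4.2,0.5],[0,0,-4.2,0.5],[0,0,-4.2,0.5],[0,0,-4.2,0.5]])

```text
t: 8.13
ee_pos: [0.4326, 0.1737, 0.0278]
eef_rot: [-2.564, 1.812, -0.001]
force: [0.7, 0.1, 0.6]
grip_width: 0.699
```

>>> servo_tool(series=[[0,0,0,0],[0,0,0,0],[0,0,0,0],[0,0,0,0],[0,0,0,0],[0,0,0,0],[0,0,0,0],[0,0,0,0],[0,0,1,0],[0,0,2,0],[0,0,4,0],[0,0,4,0]], claw=-1)

```text
t: 9.13
ee_pos: [0.4344, 0.1747, 0.1327]
eef_rot: [-2.559, 1.81, -0.008]
force: [1.7, 2.2, -0.8]
grip_width: 0.386
```

```bash
python3 - <<'E'
from st import *
st();d(.453,-.066,.08,5.9)
E
```

```text
t 9.13 pos [0.4344 0.1747 0.1327] psi 289.5 w 0.386 F [ 1.7  2.2 -0.8]
units [ 0.75 -9.63 -2.11] turn -283.6
```

>>> servo_tool(series=[[0.75,-9.6,0,76.4],[0.75,-9.6,0,76.4],[0.75,-9.6,0,76.4],[0.75,-9.6,0,76.4],[0.75,-9.6,0,76.4],[0.75,-9.6,0,76.4],[0.75,-9.6,0,76.4],[0.75,-9.6,0,76.4],[0.75,-9.6,0,76.4],[0.75,-9.6,0,76.4],[0.75,-9.6,0,76.4],[0.75,-9.6,-1,76.4],[0.75,-9.6,-2,76.4],[0.75,-9.6,-2.2,76.4],[0.75,-9.6,-2.2,76.4],[0.75,-9.6,-2.2,76.4]])

```text
t: 10.47
ee_pos: [0.4508, -0.0668, 0.0722]
eef_rot: [-3.138, -0.158, -0.0]
force: [0.0, -0.3, -2.2]
grip_width: 0.388
```

```bash
python3 - <<'E'
from st import *
st();d(.453,-.066,.0325,5.9)
E
```

```text
t 10.47 pos [ 0.4508 -0.0668  0.0722] psi -354.2 w 0.388 F [ 0.  -0.3 -2.2]
units [ 0.09  0.03 -1.59] turn 360.1
```

>>> servo_tool(series=[[0.09,0.03,-0.8,0],[0.09,0.03,-1.2,0],[0.09,0.03,-1.5,0],[0.09,0.03,-1.6,0],[0.09,0.03,-1.6,0],[0.09,0.03,-1.6,0]])

```text
t: 10.97
ee_pos: [0.453, -0.0663, 0.0331]
eef_rot: [3.137, 0.159, 0.0]
force: [-7.4, -0.0, 17.2]
grip_width: 0.39
```

>>> servo_tool(series=[[0,0,0,0],[0,0,0,0],[0,0,0,0],[0,0,0,0],[0,0,1.5,0],[0,0,3,0],[0,0,4.2,0],[1.78,20.8,4.2,72],[1.78,20.8,4.2,72],[1.78,20.8,4.2,72],[1.78,20.8,4.2,72],[1.78,20.8,4.2,72],[1.78,20.8,4.2,72],[1.78,20.8,4.2,72],[1.78,20.8,4.2,72],[1.78,20.8,4.2,72],[1.78,20.8,4.2,72],[1.78,20.8,4.2,72],[1.78,20.8,4.2,72],[1.78,20.8,4.2,72]], claw=0.4)

```text
t: 12.63
ee_pos: [0.4952, 0.4586, 0.1355]
eef_rot: [-2.439, -1.975, 0.001]
force: [-1.9, -0.9, 0.7]
grip_width: 0.701
```

```bash
python3 - <<'E'
from fitall import *
from st import st,d
st();d(.4975,.4545,.027,77.6)
ims={n:capture(n) for n in("top","side")}
for n in ims: cv2.imwrite(f"pics/{n}4.png",ims[n])
G["bA"]=("grey","block",.6245,-.048,1.674);G["bB"]=("grey","block",.453,-.066,1.674)
run(["rejsq","rejrd","sq","rd","bA","bB"],ims,G)
E
```

```text
t 12.63 pos [0.4952 0.4586 0.1355] psi -282.0 w 0.701 F [-1.9 -0.9  0.7]
units [ 0.09 -0.17 -4.34] turn 359.6
rejsq top [ 0.694  0.162 31.907  0.125]
rejsq side [  0.764  -0.165 127.133   1.   ]
rejrd top [0.578 0.33  2.483 0.109]
rejrd side [0.58  0.332 0.      inf]
sq top [  0.509   0.444 -10.572   0.87 ]
sq side [  0.507   0.45  -10.059   1.159]
rd top [0.439 0.313 2.479 0.758]
rd side [0.43  0.304 5.02  0.064]
bA top [ 6.2100e-01 -4.8000e-02  9.6043e+01  4.2600e-01]
bA side [6.8500e-01 4.0000e-03 1.1974e+01 8.3200e-01]
bB top [ 4.4900e-01 -6.7000e-02  9.5326e+01  2.8800e-01]
bB side [  0.462  -0.132 101.735   1.926]h.py:26: RuntimeWarning: divide by zero encountered in scalar divide
  f=lambda v:np.mean((sil(n,M[kind],v[0],v[1],v[2]/5,z,big.shape,o)>0)^big)/big.mean()
  np.max(np.abs(fsim[0] - fsim[1:])) <= fatol):
```

Block B reads in place. Next is the square.

>>> servo_tool(series=[[0.1,-0.17,-1.5,0],[0.1,-0.17,-3,0],[0.1,-0.17,-4.3,0],[0.1,-0.17,-4.3,0],[0.1,-0.17,-4.3,0],[0.1,-0.17,-4.3,0]])

```text
t: 13.23
ee_pos: [0.5005, 0.4502, 0.031]
eef_rot: [-2.445, -1.972, -0.003]
force: [0.3, 0.1, 0.6]
grip_width: 0.704
```

>>> servo_tool(series=[[0,0,0,0],[0,0,0,0],[0,0,0,0],[0,0,0,0],[0,0,0,0],[0,0,0,0],[0,0,0,0],[0,0,0,0],[0,0,1,0],[0,0,2,0],[0,0,4,0],[0,0,4,0]], claw=-1)

```text
t: 14.23
ee_pos: [0.5012, 0.4523, 0.1371]
eef_rot: [-2.444, -1.972, -0.015]
force: [0.6, 1.8, 1.2]
grip_width: 0.407
```

```bash
python3 - <<'E'
from st import *
st();d(.534,-.001,.08,95.9)
for n in("side","top"):cv2.imwrite(f"pics/{n}5.png",capture(n))
E
```

```text
t 14.23 pos [0.5012 0.4523 0.1371] psi -282.2 w 0.407 F [0.6 1.8 1.2]
units [  1.31 -18.13  -2.28] turn 378.1
```

>>> servo_tool(series=[[1.4,-18.1,0,18],[1.4,-18.1,0,18],[1.4,-18.1,0,18],[1.4,-18.1,0,18],[1.4,-18.1,0,18],[1.4,-18.1,0,18],[1.4,-18.1,0,18],[1.4,-18.1,0,18],[1.4,-18.1,0,18],[1.4,-18.1,0,18],[1.4,-18.1,0,18],[1.4,-18.1,0,18],[1.4,-18.1,-1,18],[1.4,-18.1,-2,18],[1.4,-18.1,-2.2,18],[1.4,-18.1,-2.2,18],[1.4,-18.1,-2.2,18]])

```text
t: 15.75
ee_pos: [0.5346, -0.0023, 0.0741]
eef_rot: [-2.105, -2.331, 0.0]
force: [-0.1, 0.5, -2.0]
grip_width: 0.403
```

```bash
python3 - <<'E'
from st import *
o=st();d(.534,-.001,.0355,95.9)
im=capture("side");cv2.imwrite("pics/side6.png",im)
p=o["ee_pos"];im2=im.copy()
def draw(parts,x,y,a,z,col):
    c,s=np.cos(a),np.sin(a)
    for q in parts:
        P=np.c_[c*q[:,0]-s*q[:,1]+x,s*q[:,0]+c*q[:,1]+y,q[:,2]+z]
        h=cv2.convexHull((proj("side",P)*4).astype(np.float32)+2).astype(np.int32)
        cv2.polylines(big,[h],True,col,1)
big=cv2.resize(im,None,fx=4,fy=4,interpolation=cv2.INTER_CUBIC)
t=np.radians(5.9)
draw(M["square"][:1],p[0],p[1],t,p[2]-.0305,(0,255,0))
draw(M["tray"],.538,-.057,t,0,(0,0,255))
c,s=np.cos(t),np.sin(t)
for tx,ty,k in((.087,0,"b"),(-.087,0,"b"),(0,.055,"s"),(0,-.046,"r")):
    q={"b":box(.053,.119,.018,.018),"s":box(.079,.079,.018,.018),"r":cyl(.093,.018,.018)}[k]
    draw([q],.538+c*tx-s*ty,-.057+s*tx+c*ty,t,0,(0,255,255))
u=(proj("side",[[.54,-.03,.03]])[0]*4).astype(int)
cv2.imwrite("pics/c6.png",big[u[1]-280:u[1]+250,u[0]-330:u[0]+330])
E
```

```text
t 15.75 pos [ 0.5346 -0.0023  0.0741] psi -264.1 w 0.403 F [-0.1  0.5 -2. ]
units [-0.02  0.05 -1.54] turn 360.0
```

View pics/c6.png

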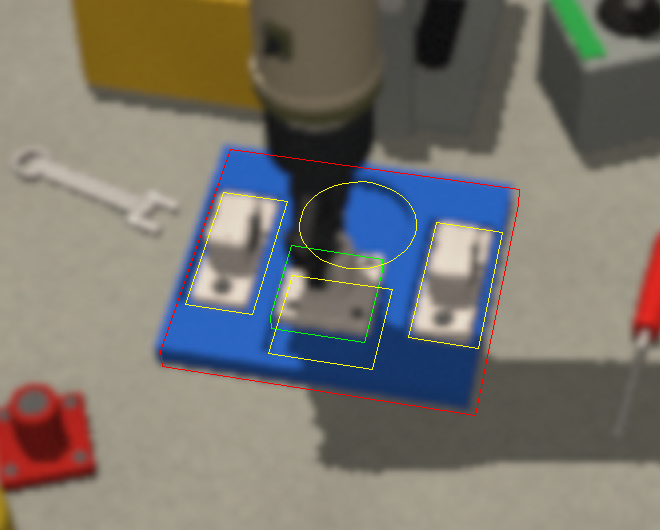

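Both blocks sit inside their projected nests. The held square at (325,295) lies about 3–4 mm towards -x of the TCP, so I correct for that and lower.

>>> servo_tool(series=[[0.12,0.05,-0.6,0],[0.12,0.05,-1,0],[0.12,0.05,-1.3,0],[0.12,0.05,-1.5,0],[0.12,0.05,-1.5,0],[0.12,0.05,-1.5,0]])

```text
t: 16.3
ee_pos: [0.5381, -0.0015, 0.0368]
eef_rot: [2.106, 2.331, 0.001]
force: [-0.9, 0.1, 0.9]
grip_width: 0.404
```

>>> servo_tool(series=[[0,0,-0.04,0],[0,0,-0.04,0],[0,0,-0.04,0],[0,0,-0.04,0],[0,0,1.5,0],[0,0,3,0],[0,0,4.2,0],[-4.4,12.35,4.2,15],[-4.4,12.35,4.2,15],[-4.4,12.35,4.2,15],[-4.4,12.35,4.2,15],[-4.4,12.35,4.2,15],[-4.4,12.35,4.2,15],[-4.4,12.35,4.2,15],[-4.4,12.35,4.2,15],[-4.4,12.35,4.2,15],[-4.4,12.35,4.2,15],[-4.4,12.35,4.2,15]], claw=0.4)

```text
t: 17.8
ee_pos: [0.4279, 0.3067, 0.1411]
eef_rot: [1.783, 2.586, -0.001]
force: [-0.0, -0.2, -0.7]
grip_width: 0.696
```

```bash
python3 - <<'E'
from fitall import *
from st import st,d
st();d(.4285,.307,.03,110)
ims={n:capture(n) for n in("top","side")}
for n in ims: cv2.imwrite(f"pics/{n}7.png",ims[n])
G["sq"]=("grey","square",.534,-.002,.1);G["bA"]=("grey","block",.6245,-.048,1.674);G["bB"]=("grey","block",.453,-.066,1.674)
run(["sq","bA","bB","rejsq","rejrd"],{"top":ims["top"]},G)
run(["rejsq","rejrd"],{"side":ims["side"]},G)
E
```

```text
t 17.8 pos [0.4279 0.3067 0.1411] psi 110.8 w 0.696 F [-0.  -0.2 -0.7]
units [ 0.03  0.01 -4.44] turn -0.8
sq top [ 0.53  -0.004  3.947  0.106]
bA top [ 6.2100e-01 -4.8000e-02  9.6043e+01  4.3100e-01]
bB top [ 4.4900e-01 -6.7000e-02  9.5326e+01  2.9300e-01]
rejsq top [ 0.695  0.161 31.285  0.13 ]
rejrd top [0.58  0.33  1.465 0.173]
rejsq side [ 0.698  0.16  31.152  0.126]
rejrd side [0.583 0.328 0.064 0.084]
```

>>> servo_tool(series=[[0,0,-1.5,0],[0,0,-3,0],[-0.05,0,-4.4,0],[-0.05,0,-4.4,0],[-0.05,0,-4.4,0],[-0.05,0,-4.4,0]])

```text
t: 18.4
ee_pos: [0.4277, 0.3073, 0.0331]
eef_rot: [1.785, 2.584, 0.003]
force: [-0.1, 0.0, 1.3]
grip_width: 0.702
```

>>> servo_tool(series=[[0,0,0,0],[0,0,0,0],[0,0,0,0],[0,0,0,0],[0,0,0,0],[0,0,0,0],[0,0,0,0],[0,0,0,0],[0,0,1,0],[0,0,2,0],[0,0,4,0],[0,0,4,0]], claw=-1)

```text
t: 19.4
ee_pos: [0.4281, 0.3098, 0.1379]
eef_rot: [1.781, 2.584, 0.012]
force: [1.3, 1.6, -0.2]
grip_width: 0.4
```

```bash
python3 - <<'E'
from st import *
st();d(.545,-.103,.08,95.9)
E
```

```text
t 19.4 pos [0.4281 0.3098 0.1379] psi 110.9 w 0.4 F [ 1.3  1.6 -0.2]
units [  4.67 -16.51  -2.31] turn -15.0
```

>>> servo_tool(series=[[4.67,-16.5,0,-15],[4.67,-16.5,0,-15],[4.67,-16.5,0,-15],[4.67,-16.5,0,-15],[4.67,-16.5,0,-15],[4.67,-16.5,0,-15],[4.67,-16.5,0,-15],[4.67,-16.5,0,-15],[4.67,-16.5,0,-15],[4.67,-16.5,0,-15],[4.67,-16.5,0,-15],[4.67,-16.5,0,-15],[4.67,-16.5,-1,-15],[4.67,-16.5,-2,-15],[4.67,-16.5,-2.4,-15],[4.67,-16.5,-2.4,-15],[4.67,-16.5,-2.4,-15]])

```text
t: 20.82
ee_pos: [0.5432, -0.1047, 0.0719]
eef_rot: [-2.105, -2.332, -0.0]
force: [0.4, -0.1, -1.7]
grip_width: 0.403
```

```bash
python3 - <<'E'
from st import *
o=st();d(.545,-.103,.037,95.9)
E
```

```text
t 20.82 pos [ 0.5432 -0.1047  0.0719] psi -264.1 w 0.403 F [ 0.4 -0.1 -1.7]
units [ 0.07  0.07 -1.39] turn 360.0
```

>>> servo_tool(series=[[0.07,0.07,-0.6,0],[0.07,0.07,-1,0],[0.07,0.07,-1.3,0],[0.07,0.07,-1.4,0],[0.07,0.07,-1.4,0],[0.07,0.07,-1.4,0]])

```text
t: 21.32
ee_pos: [0.5456, -0.1035, 0.0378]
eef_rot: [2.105, 2.33, 0.001]
force: [-3.4, 0.5, 8.0]
grip_width: 0.402
```

>>> servo_tool(series=[[0,0,0,0],[0,0,0,0],[0,0,0,0],[0,0,0,0],[0,0,1.5,0],[0,0,3,0],[0,0,4.2,0],[1.44,17.3,4.2,0],[1.44,17.3,4.2,0],[1.44,17.3,4.2,0],[1.44,17.3,4.2,0],[1.44,17.3,4.2,0],[1.44,17.3,4.2,0],[1.44,17.3,4.2,0],[1.44,17.3,4.2,0],[1.44,17.3,4.2,0],[1.44,17.3,4.2,0],[1.44,17.3,4.2,0],[1.44,17.3,4.2,0],[1.44,17.3,4.2,0]], claw=0.4)

```text
t: 22.98
ee_pos: [0.58, 0.3306, 0.1408]
eef_rot: [-2.102, -2.333, 0.001]
force: [0.3, -0.9, 0.6]
grip_width: 0.7
```

```bash
python3 - <<'E'
from fitall import *
from st import st,d
st();d(.5815,.3295,.03)
ims={n:capture(n) for n in("top","side")}
for n in ims: cv2.imwrite(f"pics/{n}8.png",ims[n])
G["sq"]=("grey","square",.534,-.002,.1);G["rd"]=("grey","round",.545,-.103,0)
run(["sq","rd","rejsq"],{"top":ims["top"]},G)
for n in("top","side"):
    im=ims[n];u=proj(n,[[.53,-.18,.1]])[0].astype(int)
    cv2.imwrite(f"pics/c8{n}.png",cv2.resize(im[max(0,u[1]-70):u[1]+80,u[0]-90:u[0]+90],None,fx=4,fy=4,interpolation=cv2.INTER_CUBIC)); print(n,u-[90,70])
E
```

```text
t 22.98 pos [0.58   0.3306 0.1408] psi -264.0 w 0.7 F [ 0.3 -0.9  0.6]
units [ 0.06 -0.05 -4.43] turn None
sq top [ 5.310e-01 -4.000e-03  4.241e+00  1.050e-01]
rd top [ 0.544 -0.106  1.644  0.068]
rejsq top [ 0.694  0.162 31.907  0.125]
top [242 114]
side [174  79]
```

View pics/c8side.png

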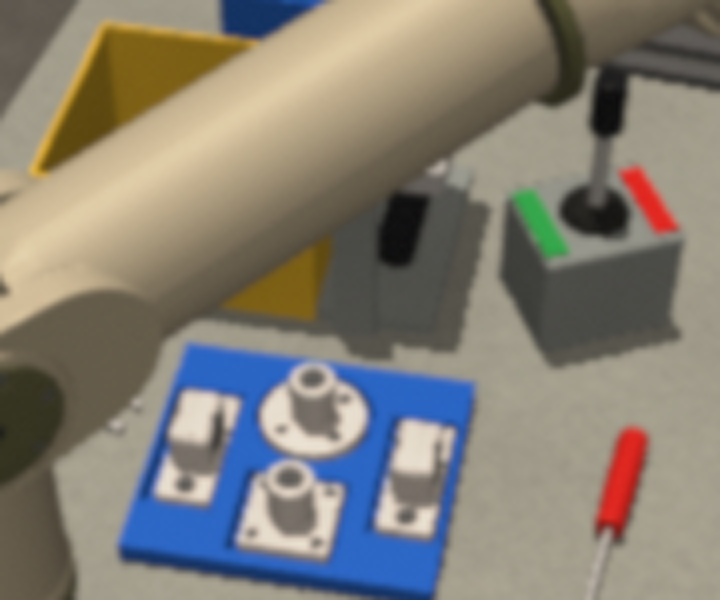

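View pics/c8top.png

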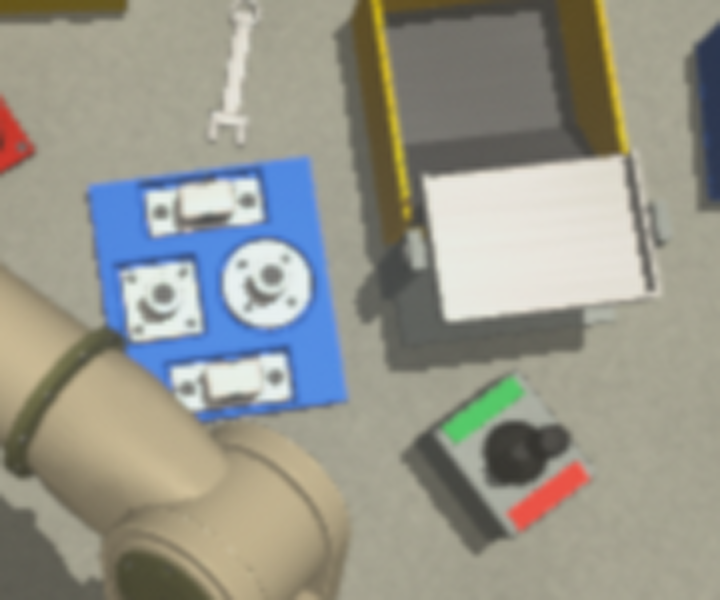

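All four grey castings are seated. In the last crop the pan's hinge lugs show at (413,245) and (657,222). The grip top is at (552,440) and the boot centre at (512,452).

Now I get pan and stick positions from both views.

```bash
python3 - <<'E'
from h import *
q=lambda x,y,z:ray("top",(242+x/4-.4,114+y/4-.4),z)[:2].round(4)
print("hinge",q(413,245,.145),q(657,222,.145),"mid",(q(413,245,.145)+q(657,222,.145))/2)
for p in[(425,178),(632,155),(655,292),(443,322)]: print("panc .15",q(*p,.15),".17",q(*p,.17))
print("hopper rim inner L",q(382,0,.12),q(410,205,.12)," R",q(600,0,.12),q(627,150,.12))
print("grip top .235",q(552,440,.235),"boot .105",q(512,452,.11),"green",q(482,410,.1),"red",q(550,497,.1), "console corners",[q(*p,.1) for p in[(437,433),(518,373),(590,480),(510,538)]])
s=lambda x,y,z:ray("side",(174+x/4-.4,79+y/4-.4),z)[:2].round(4)
print("side: grip mid",s(608,103,.21),"green",s(541,223,.1),"red",s(649,200,.1))
# side0 pan corners (800px scale)
k=lambda x,y,z:ray("side",(x/1.5625-.3,y/1.5625-.3),z)[:2].round(4)
print("side0 pan far-left,far-right.. ",[k(*p,.15) for p in[(402,130),(460,137),(447,193),(384,184)]],[k(*p,.17) for p in[(402,130),(460,137),(447,193),(384,184)]])
E
```

```text
hinge [ 0.5553 -0.2186] [ 0.5697 -0.4365] mid [ 0.5625  -0.32755]
panc .15 [ 0.6147 -0.2318] .17 [ 0.61   -0.2278]
panc .15 [ 0.6302 -0.4174] .17 [ 0.6253 -0.4109]
panc .15 [ 0.5059 -0.428 ] .17 [ 0.5027 -0.4214]
panc .15 [ 0.4848 -0.2399] .17 [ 0.4818 -0.2358]
hopper rim inner L [ 0.7908 -0.2083] [ 0.5971 -0.2229]  R [ 0.7848 -0.4091] [ 0.6423 -0.423 ]
grip top .235 [ 0.3717 -0.3055] boot .105 [ 0.372  -0.3026] green [ 0.4112 -0.2806] red [ 0.3316 -0.3362] console corners [array([ 0.3917, -0.2389]), array([ 0.4437, -0.3152]), array([ 0.3456, -0.373 ]), array([ 0.2963, -0.2981])]
side: grip mid [ 0.3759 -0.3174] green [ 0.4139 -0.291 ] red [ 0.3357 -0.3437]
side0 pan far-left,far-right..  [array([ 0.6358, -0.4409]), array([ 0.5071, -0.4529]), array([ 0.4863, -0.2654]), array([ 0.6168, -0.2554])] [array([ 0.6275, -0.4145]), array([ 0.5013, -0.4262]), array([ 0.4811, -0.2426]), array([ 0.6088, -0.2328])]
```

>>> servo_tool(series=[[0.06,-0.05,-1.5,0],[0.06,-0.05,-3,0],[0.06,-0.05,-4.4,0],[0.06,-0.05,-4.4,0],[0.06,-0.05,-4.4,0],[0.06,-0.05,-4.4,0]])

```text
t: 23.58
ee_pos: [0.5838, 0.3274, 0.0337]
eef_rot: [2.108, 2.329, 0.004]
force: [-0.2, -0.1, 1.3]
grip_width: 0.697
```

>>> servo_tool(series=[[0,0,0,0],[0,0,0,0],[0,0,0,0],[0,0,0,0],[0,0,0,0],[0,0,0,0],[0,0,0,0],[0,0,0,0],[0,0,1,0],[0,0,2,0],[0,0,4,0],[0,0,6,0],[0,0,8,0],[0,0,9,0],[0,0,9,0],[0,0,9,0]], claw=-1)

```text
t: 24.92
ee_pos: [0.5833, 0.3293, 0.2621]
eef_rot: [2.104, 2.329, 0.013]
force: [-0.1, 0.2, -2.3]
grip_width: 0.404
```

```bash
python3 - <<'E'
from st import *
st();d(.5645,-.374,.25,94.3)
E
```

```text
t 24.92 pos [0.5833 0.3293 0.2621] psi 95.8 w 0.404 F [-0.1  0.2 -2.3]
units [ -0.75 -28.13  -0.48] turn -1.5
```

>>> servo_tool(series=[[-0.7,-28.1,0,0],[-0.7,-28.1,0,0],[-0.7,-28.1,0,0],[-0.7,-28.1,0,0],[-0.7,-28.1,0,0],[-0.7,-28.1,0,0],[-0.7,-28.1,0,0],[-0.7,-28.1,0,0],[-0.7,-28.1,0,0],[-0.7,-28.1,0,0],[-0.7,-28.1,0,0],[-0.7,-28.1,0,0],[-0.7,-28.1,0,0],[-0.7,-28.1,0,0],[-0.7,-28.1,0,0],[-0.7,-28.1,0,0],[-0.7,-28.1,0,0],[-0.7,-28.1,0,0],[-0.7,-28.1,0,0],[-0.7,-28.1,0,0]])

```text
t: 26.58
ee_pos: [0.5646, -0.3742, 0.2545]
eef_rot: [-2.104, -2.329, -0.0]
force: [-0.0, 0.5, -2.0]
grip_width: 0.399
```

```bash
python3 - <<'E'
from st import *
st();d(.5655,-.374,.184)
im=capture("side");u=proj("side",[[.56,-.33,.18]])[0].astype(int)
cv2.imwrite("pics/c9.png",cv2.resize(im[max(0,u[1]-55):u[1]+65,u[0]-75:u[0]+75],None,fx=4,fy=4,interpolation=cv2.INTER_CUBIC))
E
```

```text
t 26.58 pos [ 0.5646 -0.3742  0.2545] psi -264.2 w 0.399 F [-0.   0.5 -2. ]
units [ 0.04  0.01 -2.82] turn None
```

View pics/c9.png

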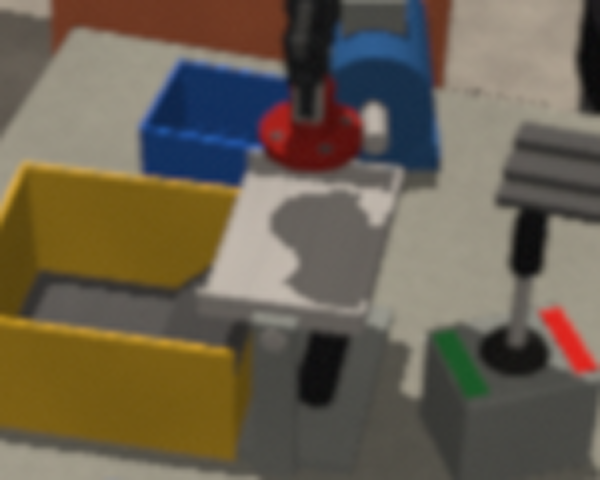

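The red round flange hangs at (310,140), over the right half of the pan. I lower it slowly.

>>> servo_tool(series=[[0.04,0,-1,0],[0.04,0,-1.8,0],[0.04,0,-2.3,0],[0.04,0,-2.6,0],[0.04,0,-2.7,0],[0.04,0,-2.75,0],[0.04,0,-2.75,0]])

```text
t: 27.22
ee_pos: [0.5664, -0.3748, 0.1884]
eef_rot: [2.105, 2.33, 0.0]
force: [-0.9, -0.4, -1.7]
grip_width: 0.402
```

>>> servo_tool(series=[[0,0,-0.08,0],[0,0,-0.14,0],[0,0,-0.2,0],[0,0,-0.2,0]])

```text
t: 27.55
ee_pos: [0.5668, -0.3751, 0.1846]
eef_rot: [2.104, 2.329, 0.001]
force: [-2.0, 0.8, 6.9]
grip_width: 0.402
```

>>> servo_tool(series=[[0,0,0,0],[0,0,0,0],[0,0,0,0],[0,0,0,0],[0,0,0.7,0],[0,0,2,0],[0,0,3,0],[5.2,21.4,3,25.5],[5.2,21.4,3,25.5],[5.2,21.4,3,25.5],[5.2,21.4,3,25.5],[5.2,21.4,3,25.5],[5.2,21.4,3,25.5],[5.2,21.4,3,25.5],[5.2,21.4,3,25.5],[5.2,21.4,3,25.5],[5.2,21.4,3,25.5],[5.2,21.4,3,25.5],[5.2,21.4,3,25.5],[5.2,21.4,3,25.5]], claw=0.4)

```text
t: 29.22
ee_pos: [0.6941, 0.1531, 0.2574]
eef_rot: [1.541, 2.738, -0.0]
force: [0.9, -0.7, 0.3]
grip_width: 0.696
```

```bash
python3 - <<'E'
from fitall import *
from st import st,d
st();d(.697,.160,.1,121.5)
ims={n:capture(n) for n in("top","side")}
for n in ims: cv2.imwrite(f"pics/{n}10.png",ims[n])
run(["rejsq"],ims,G)
m=near(fill(masks(ims["top"])["red"]),"top",.565,-.374,.16);print("rejrd on pan",np.round(fit("top",m,"round",.565,-.374,0,z=.15),3))
E
```

```text
t 29.22 pos [0.6941 0.1531 0.2574] psi 121.3 w 0.696 F [ 0.9 -0.7  0.3]
units [ 0.12  0.28 -6.3 ] turn 0.2
rejsq top [ 0.689  0.172 20.543  0.707]
rejsq side [ 0.699  0.159 31.145  0.129]
rejrd on pan [ 0.561 -0.377  5.544  0.114]
```

>>> servo_tool(series=[[0.05,0.15,-2,0],[0.05,0.15,-4,0],[0.05,0.15,-6,0],[0.05,0.15,-6.3,0],[0.05,0.15,-6.3,0],[0.05,0.15,-6.3,0]])

```text
t: 29.82
ee_pos: [0.6941, 0.1545, 0.0986]
eef_rot: [-1.538, -2.736, 0.004]
force: [0.3, 0.2, 0.5]
grip_width: 0.704
```

>>> servo_tool(series=[[0.08,0.2,0,0],[0.08,0.2,-1.3,0],[0.08,0.2,-2.6,0],[0.08,0.2,-2.6,0],[0.08,0.2,-2.6,0],[0.08,0.2,-2.6,0]])

```text
t: 30.32
ee_pos: [0.6988, 0.1612, 0.0388]
eef_rot: [1.539, 2.736, 0.005]
force: [0.7, 0.0, 0.6]
grip_width: 0.704
```

>>> servo_tool(series=[[0,0,0,0],[0,0,0,0],[0,0,0,0],[0,0,0,0],[0,0,0,0],[0,0,0,0],[0,0,0,0],[0,0,0,0],[0,0,1,0],[0,0,2,0],[0,0,4,0],[0,0,6,0],[0,0,8,0],[0,0,9,0],[0,0,9,0],[0,0,9,0]], claw=-1)

```text
t: 31.65
ee_pos: [0.6982, 0.1615, 0.2662]
eef_rot: [1.537, 2.733, 0.01]
force: [0.2, -0.0, -1.5]
grip_width: 0.399
```

```bash
python3 - <<'E'
from st import *
st();d(.559,-.283,.255,94.3)
E
```

```text
t 31.65 pos [0.6982 0.1615 0.2662] psi 121.3 w 0.399 F [ 0.2 -0.  -1.5]
units [ -5.57 -17.78  -0.45] turn -27.0
```

>>> servo_tool(series=[[-5.55,-17.8,0,-27],[-5.55,-17.8,0,-27],[-5.55,-17.8,0,-27],[-5.55,-17.8,0,-27],[-5.55,-17.8,0,-27],[-5.55,-17.8,0,-27],[-5.55,-17.8,0,-27],[-5.55,-17.8,0,-27],[-5.55,-17.8,0,-27],[-5.55,-17.8,0,-27],[-5.55,-17.8,0,-27],[-5.55,-17.8,0,-27],[-5.55,-17.8,0,-27],[-5.55,-17.8,0,-27],[-5.55,-17.8,0,-27],[-5.55,-17.8,-1,-27],[-5.55,-17.8,-2,-27],[-5.55,-17.8,-2,-27],[-5.55,-17.8,-2,-27]])

```text
t: 33.23
ee_pos: [0.558, -0.283, 0.209]
eef_rot: [-2.131, -2.304, 0.001]
force: [0.4, -0.8, -0.7]
grip_width: 0.401
```

```bash
python3 - <<'E'
from st import *
st();d(.560,-.283,.189,94.3)
im=capture("side");u=proj("side",[[.56,-.33,.18]])[0].astype(int)
cv2.imwrite("pics/c11.png",cv2.resize(im[max(0,u[1]-55):u[1]+65,u[0]-75:u[0]+75],None,fx=4,fy=4,interpolation=cv2.INTER_CUBIC))
E
```

```text
t 33.23 pos [ 0.558 -0.283  0.209] psi -265.6 w 0.401 F [ 0.4 -0.8 -0.7]
units [ 0.08 -0.   -0.8 ] turn 359.9
```

View pics/c11.png

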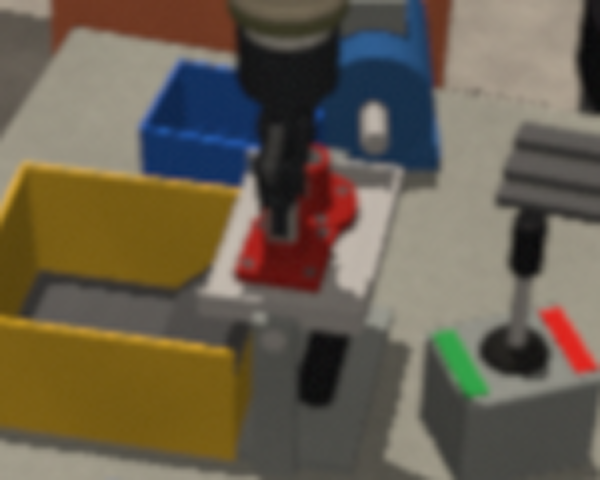

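The red square is over the near-side half of the pan at (290,250), with the round standing behind it at (335,200). I lower it and let go.

>>> servo_tool(series=[[0.04,0,-0.3,0],[0.04,0,-0.5,0],[0.04,0,-0.65,0],[0.04,0,-0.75,0],[0.04,0,-0.8,0],[0.04,0,-0.84,0],[0.04,0,-0.84,0]])

```text
t: 33.87
ee_pos: [0.5593, -0.2849, 0.189]
eef_rot: [-2.137, -2.303, 0.0]
force: [-0.1, 0.1, -2.4]
grip_width: 0.399
```

>>> servo_tool(series=[[0,0,-0.06,0],[0,0,-0.1,0],[0,0,-0.1,0]])

```text
t: 34.12
ee_pos: [0.5602, -0.2848, 0.1882]
eef_rot: [2.135, 2.301, 0.001]
force: [-1.8, 0.8, 5.9]
grip_width: 0.399
```

>>> servo_tool(series=[[0,0,0,0],[0,0,0,0],[0,0,0,0],[0,0,0,0],[0,0,0.7,0],[0,0,2,0],[0,0,3.5,0],[0,0,5,0],[0,0,5,0],[0,0,5,0]], claw=0.4)

```text
t: 34.95
ee_pos: [0.5606, -0.2847, 0.3144]
eef_rot: [2.133, 2.3, 0.003]
force: [0.3, 0.1, -0.8]
grip_width: 0.702
```

>>> servo_tool(series=[[-9.5,-2.4,0,-62],[-9.5,-2.4,0,-62],[-9.5,-2.4,0,-62],[-9.5,-2.4,0,-62],[-9.5,-2.4,0,-62],[-9.5,-2.4,0,-62],[-9.5,-2.4,0,-62],[-9.5,-2.4,0,-62],[-9.5,-2.4,0,-62],[-9.5,-2.4,0,-62],[-9.5,-2.4,0,-62],[-9.5,-2.4,0,-62]], claw=-1)

```text
t: 35.95
ee_pos: [0.3217, -0.3446, 0.3109]
eef_rot: [-3.015, -0.878, 0.001]
force: [-0.2, -0.8, 0.0]
grip_width: 0.002
```

```bash
python3 - <<'E'
from st import *
st();d(.323,-.343,.192,32.5)
ims={n:capture(n) for n in("top","side")}
for n in ims: cv2.imwrite(f"pics/{n}12.png",ims[n])
for nm,k,x,y,a in(("rd","round",.563,-.375,0),("sq","square",.56,-.285,.08)):
    pass
o=[]
for n,im in ims.items():
    u=proj(n,[[.5,-.32,.2]])[0].astype(int)
    v=max(0,u[1]-50);o.append(cv2.resize(im[v:v+110,u[0]-50:u[0]+50],None,fx=4,fy=4,interpolation=cv2.INTER_CUBIC))
cv2.imwrite("pics/c12.png",np.hstack(o))
E
```

```text
t 35.95 pos [ 0.3217 -0.3446  0.3109] psi -327.5 w 0.002 F [-0.2 -0.8  0. ]
units [ 0.05  0.06 -4.76] turn 360.0
```

View pics/c12.png

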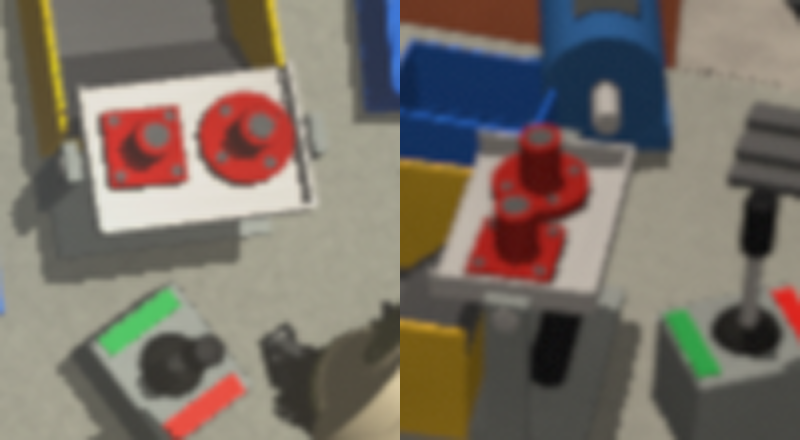

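Both rejects stand on the level pan. I lower the shut fingers on the red side of the stick.

>>> servo_tool(series=[[0,0,-1.5,0],[0,0,-3,0],[0,0,-4.6,0],[0,0,-4.6,0],[0,0,-4.6,0],[0,0,-4.6,0]])

```text
t: 36.55
ee_pos: [0.3228, -0.3454, 0.1987]
eef_rot: [3.016, 0.875, 0.002]
force: [0.2, -0.1, 0.3]
grip_width: -0.001
```

>>> servo_tool(series=[[0.34,0.22,0,0],[0.67,0.43,0,0],[0.84,0.54,0,0],[1.01,0.65,0,0],[1.18,0.75,0,0],[1.35,0.86,0,0],[1.35,0.86,0,0]])

```text
t: 37.13
ee_pos: [0.3567, -0.3228, 0.1969]
eef_rot: [3.016, 0.876, 0.001]
force: [-0.5, -1.0, 1.2]
grip_width: -0.003
```

```bash
python3 - <<'E'
from st import *
o=st();p=np.array([np.cos(.567),np.sin(.567)]);v=o["ee_pos"][:2]-[.374,-.311];print("along",v@p,"lat",-v[0]*p[1]+v[1]*p[0])
E
```

```text
t 37.13 pos [ 0.3567 -0.3228  0.1969] psi 32.4 w -0.003 F [-0.5 -1.   1.2]
along -0.020911165425717613 lat -0.0006350762230818846
```

>>> servo_tool(series=[[0.34,0.22,0,0],[0.67,0.43,-0.05,0],[1.01,0.65,-0.1,0],[1.18,0.75,-0.15,0],[1.35,0.86,-0.2,0],[1.35,0.86,-0.2,0]])

```text
t: 37.63
ee_pos: [0.3887, -0.3021, 0.1915]
eef_rot: [3.018, 0.873, -0.003]
force: [-7.2, -1.3, 7.5]
grip_width: -0.001
```

>>> servo_tool(series=[[0.17,0.11,-0.03,0],[0.34,0.22,-0.06,0],[0.5,0.32,-0.06,0],[0.6,0.38,-0.06,0],[0.6,0.38,-0.06,0],[0.6,0.38,-0.06,0]])

```text
t: 38.13
ee_pos: [0.3999, -0.2948, 0.1886]
eef_rot: [-3.018, -0.867, 0.012]
force: [-13.2, -6.4, 1.5]
grip_width: 0.005
```

```bash
python3 - <<'E'
from st import *
st()
im=capture("side");u=proj("side",[[.5,-.32,.2]])[0].astype(int);v=max(0,u[1]-60)
cv2.imwrite("pics/c13.png",cv2.resize(im[v:v+120,u[0]-80:u[0]+80],None,fx=4,fy=4,interpolation=cv2.INTER_CUBIC))
E
```

```text
t 38.13 pos [ 0.3999 -0.2948  0.1886] psi -328.0 w 0.005 F [-13.2  -6.4   1.5]
```

View pics/c13.png

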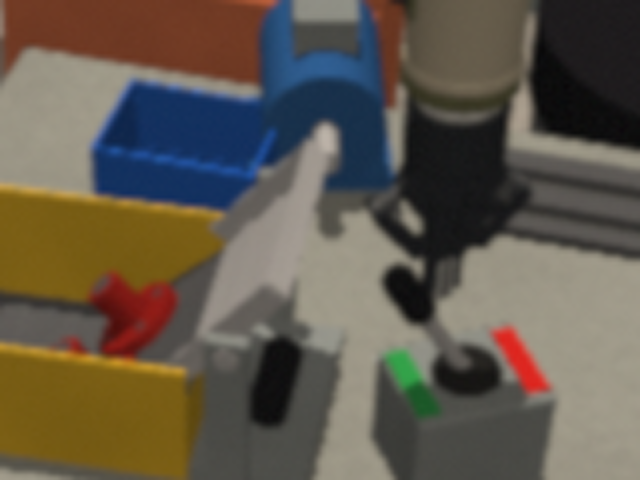

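The stick is nearly fully over, the pan is tipped and the rejects have slid into the hopper. I push a little further to the stop and hold.

>>> servo_tool(series=[[0.1,0.06,0,0],[0.2,0.13,0,0],[0.2,0.13,0,0],[0.2,0.13,0,0],[0.2,0.13,0,0],[0.2,0.13,0,0],[0.2,0.13,0,0],[0.2,0.13,0,0],[0.2,0.13,0,0],[0.2,0.13,0,0],[0.2,0.13,0,0],[0.2,0.13,0,0],[0.2,0.13,0,0],[0.2,0.13,0,0],[0.2,0.13,0,0],[0.2,0.13,0,0],[0.2,0.13,0,0],[0.2,0.13,0,0],[0.2,0.13,0,0],[0.2,0.13,0,0]])

```text
t: 39.85
ee_pos: [0.4005, -0.2945, 0.1884]
eef_rot: [-3.021, -0.859, 0.024]
force: [-30.9, -11.3, 8.8]
grip_width: 0.001
```

>>> servo_tool(series=[[0,0,0,0],[0,0,0,0],[0,0,0,0],[0,0,0,0],[0,0,0,0],[0,0,0,0],[0,0,0,0],[0,0,0,0],[0,0,0,0],[0,0,0,0],[0,0,0,0],[0,0,0,0],[0,0,0,0],[0,0,0,0],[0,0,0,0]])

```text
t: 41.1
ee_pos: [0.4005, -0.2945, 0.1884]
eef_rot: [-3.021, -0.859, 0.024]
force: [-29.1, -11.4, 8.8]
grip_width: 0.002
```

>>> servo_tool(series=[[-0.34,-0.22,0,0],[-0.67,-0.43,0.05,0],[-1.01,-0.65,0.1,0],[-1.35,-0.86,0.15,0],[-1.7,-1.07,0.2,0],[-2.02,-1.29,0.2,0],[-2.4,-1.5,0.2,0],[-2.7,-1.72,0.2,0],[-3.4,-2.1,0.2,0],[-3.4,-2.1,2,0],[-3.4,-2.1,4,0],[-3.4,-2.1,4,0],[-3.4,-2.1,4,0],[-3.4,-2.1,4,0],[-3.4,-2.1,4,0],[-3.4,-2.1,4,0]])

```text
t: 42.43
ee_pos: [0.3238, -0.3411, 0.2886]
eef_rot: [-3.015, -0.873, 0.001]
force: [-0.1, -0.8, -0.6]
grip_width: -0.002
```

```bash
python3 - <<'E'
from fitall import *
from st import st
st()
ims={n:capture(n) for n in("top","side")}
G["sq"]=("grey","square",.534,-.002,.1);G["rd"]=("grey","round",.545,-.103,0);G["bA"]=("grey","block",.6245,-.048,1.674);G["bB"]=("grey","block",.453,-.066,1.674)
run(["sq","rd","bA","bB"],{"top":ims["top"]},G)
cv2.imwrite("pics/top14.png",ims["top"])
a=cv2.resize(ims["top"][80:270,200:420],(463,400),interpolation=cv2.INTER_CUBIC);b=cv2.resize(ims["side"][60:250,170:330],(337,400),interpolation=cv2.INTER_CUBIC)
cv2.imwrite("pics/c14.png",np.hstack([a,b]))
E
```

```text
t 42.43 pos [ 0.3238 -0.3411  0.2886] psi -327.7 w -0.002 F [-0.1 -0.8 -0.6]
sq top [ 5.300e-01 -3.000e-03  6.756e+00  1.080e-01]
rd top [ 0.544 -0.105 -0.327  0.078]
bA top [ 6.2100e-01 -4.8000e-02  9.6853e+01  4.4100e-01]
bB top [ 4.4900e-01 -6.7000e-02  9.5116e+01  2.9800e-01]
```

View pics/c14.png

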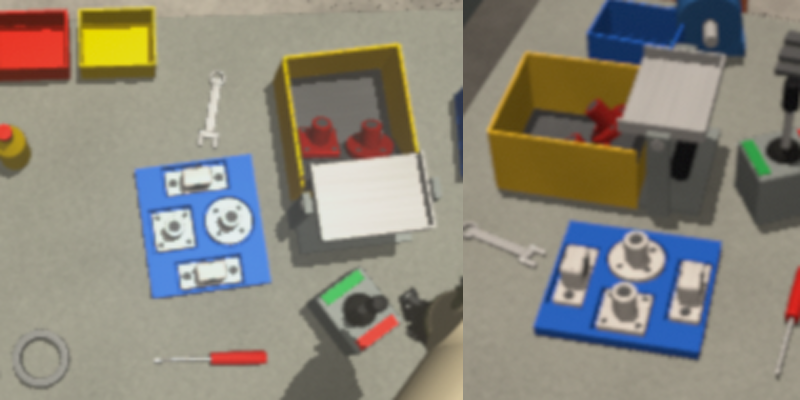

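The stick is upright, the pan is level and all four greys are seated. The rejects rest in the hopper near the apron, with hubs at (321,122) and (370,126). I check how deep they lie.

```bash
python3 - <<'E'
from h import *
f=lambda x,y,z:ray("top",(200+x/2.1045,80+y/2.1045),z)[:2]
yaw=np.radians(4.3);o=np.array([.561,-.328])
for nm,p in dict(sq_hub=(321,122),rd_hub=(370,126),sq_base=(321,143),rd_base=(369,143),sq_basefront=(320,130),edge=(366,158)).items():
    for z in(.03,.06,.09):
        v=f(*p,z)-o;print(nm,z,"tipper x",(v@[np.cos(yaw),np.sin(yaw)]).round(3),"y",(v@[-np.sin(yaw),np.cos(yaw)]).round(3))
im=cv2.imread("pics/top14.png");cv2.imwrite("pics/c15.png",cv2.resize(im[100:200,330:410],None,fx=6,fy=6,interpolation=cv2.INTER_CUBIC))
E
```

```text
sq_hub 0.03 tipper x 0.164 y 0.037
sq_hub 0.06 tipper x 0.156 y 0.044
sq_hub 0.09 tipper x 0.148 y 0.051
rd_hub 0.03 tipper x 0.147 y -0.052
rd_hub 0.06 tipper x 0.14 y -0.043
rd_hub 0.09 tipper x 0.132 y -0.034
sq_base 0.03 tipper x 0.125 y 0.042
sq_base 0.06 tipper x 0.118 y 0.049
sq_base 0.09 tipper x 0.11 y 0.056
rd_base 0.03 tipper x 0.116 y -0.045
rd_base 0.06 tipper x 0.108 y -0.037
rd_base 0.09 tipper x 0.101 y -0.028
sq_basefront 0.03 tipper x 0.149 y 0.041
sq_basefront 0.06 tipper x 0.142 y 0.048
sq_basefront 0.09 tipper x 0.134 y 0.055
edge 0.03 tipper x 0.088 y -0.036
edge 0.06 tipper x 0.082 y -0.027
edge 0.09 tipper x 0.075 y -0.019
```

View pics/c15.png

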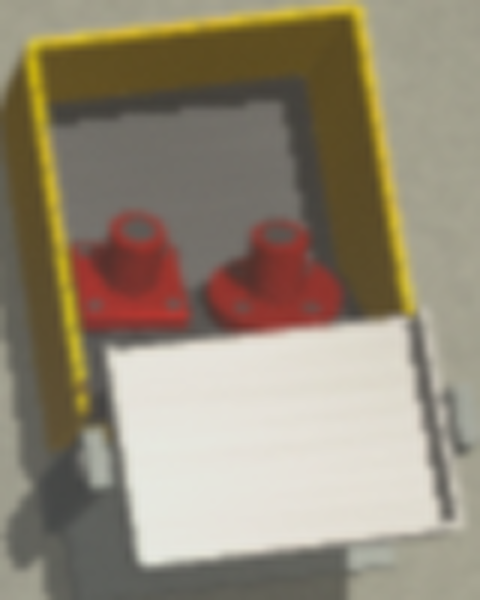

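Both rejects lie in the hopper, hubs up on the apron, at tipper x of about 0.12–0.14 m and well below the rim. I let a moment pass and hand in.

>>> servo_tool(series=[[0,0,0.5,0],[0,0,0.5,0],[0,0,0.5,0],[0,0,0.5,0],[0,0,0.5,0],[0,0,0.5,0],[0,0,0.5,0],[0,0,0.5,0]])

```text
t: 43.2
ee_pos: [0.3243, -0.3415, 0.3023]
eef_rot: [-3.017, -0.874, 0.0]
force: [-0.6, 0.1, -0.2]
grip_width: 0.0
```

```bash
python3 - <<'E'
from h import *
a=capture("top");b=cv2.imread("pics/top14.png");print("changed px in hopper/tray",(cv2.absdiff(a,b).max(2)[100:250,255:420]>60).sum())
print(job_done())
E
```

```text
changed px in hopper/tray 11
the job is handed in; nothing more can be done
None
```

The job is handed in at about 43 s on the robot's clock, with every casting sorted as far as my checks show.

- **Grey castings:** All six castings were present. Both blocks, the grey square and the grey round are seated in their own nests. At release the tool heights matched the nest floor to about 1 mm.
- **Rejects:** The red square and red round stood on the level pan before I pushed the stick. They slid off during the push, and both now rest on the apron in the hopper. I measured them at roughly 0.12–0.14 m along the tipper's x, below the rim.
- **Stick:** I pushed it to its green stop and held it there for about 2.8 s, with a force of about 32 N. It then sprang back, and the last pictures show the stick centred and the pan level.
- **Bystanders:** None were touched; the arm ended clear of everything.

Two readings were less certain than the rest:

- **Camera agreement:** The top and side cameras disagreed by 2–5 mm on positions.
- **Block positions:** The silhouette fits for the blocks were poor wherever they lay in shadow. I confirmed those placements from the pictures and tool heights instead.

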